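# Set out the bronze altar set for viewing

### The arm

A 6-joint arm with a two-finger parallel gripper is mounted at the origin on the work surface. World frame = base frame: x ahead of the robot, y to its left, z up, the work surface at z = 0. Lengths are in mm, angles in rad, forces in N, time in s.
With the tool pointing down it reaches from about 325 to 775 mm from the base axis. Payload 5.5 kg.
Tool frame: the origin (TCP) lies midway between the tips of the shut fingers; the grasp point (between the pads) lies 19 mm behind it; z points along the fingers, y is the line along which they close (so a half turn about z gives the same grasp; the last joint's range is limited). The gripper opens to 85 mm and grips with 20 to 120 N. Pads are 22 mm wide; open, the fingers measure 114 mm over their backs; the gripper's body (76 mm by 85 mm) begins 54 mm behind the grasp point. The pads swing forward as they close: fully open they stand 13 mm farther back than shut.
Start: joints at [-1.19, 0.091, 1.231, -0, 1.82, -0.057], TCP at [254.37, -543.426, 231.275] pointing down, gripper open.
Joint ranges: [-2.87, 2.87], [-0.86, 2.18], [0.17, 2.46], [-1.51, 4.65], [0.06, 2.69], [-2.65, 2.65]. Speed limits (rad/s): [2.57, 2.57, 3.01, 3.14, 3.14, 3.14].

### API

Orientations are given as a unit quaternion [w, x, y, z].
In Python, from bench import ctrl gives the robot as it stands.
- The arm moves only by the tool play_rows, never from a script. Its argument "steps" is one flat list of numbers, 5 for each row, row after row: the closure, from 0 (fully open) to 1 (shut), then the shift along the tool's x, y, z in cm, then the turn about the tool's z in rad. A call has 1 to 8 rows; each row shifts and turns the commanded pose from where the row before left it, along the tool's axes as they then stand; what a row does not reach is not made up. A row lasts 1/8 s, in which the tool goes at most 62.5 mm and 10.7 degrees, less where a joint would pass 70% of its speed; a pose out of reach is approached as far as the arm can. A call with a gripper value outside its range is refused whole. The fingers move at their own pace and stop on an object; "grip_force" is the grip in N (left out, the last holds). Time passes only in rows, so rows that do not move let the fingers close. It gives the time, the measured TCP pose, the force, the opening and the grip force at its end, in the units of the state.
- ctrl.read_state(): the state, without advancing time (a new reading comes with each control period).
- ctrl.get_image(name): name is "scene" or "top" or "wrist"; returns a dict with "color" (400x640x3 uint8, red, green, blue), "range_z" (400x640 float32, mm along the optical axis (not along the pixel's ray), 0 where there is no reading), "K" (3x3 intrinsics, pixels), "camera_from_world" (4x4, takes a point from world to camera coordinates). Camera axes: x right, y up, looking along -z (the intrinsics and any distortion apply to the point x, -y, -z); pixel columns grow to the right and rows downward; lengths in mm; the calibration is good to about 2 mm. A picture is of the moment at which its call begins.
- ctrl.close_job(): hands the job in; it is judged then, once.
Trained networks look in the newest picture that a camera, given by its name, has taken for a name from the list of things; names that differ only in an ending like _2 or _b are one class to them, and where a whole thing is asked for, a point or a joint stands for the part that bears it (a point fixed in the world has none). Each returns a list of dicts, best first, with "conf" (0 to 1); they miss things now and then, are a little off and sometimes report something else, mostly with a low value. They report only what shows in the picture. A call takes as long as a camera call.
- ctrl.boxes_of(name, camera): "box" ([left, top, width, height] in pixels, round what is visible of it).
The state is a dict: "time": time; "joints": joint angles; "qvel": joint speeds; "tau": joint torques, N m; "eef_pos": TCP position; "tcp_rot": TCP orientation; "wrist_force": force on the tool from outside, world axes, zero at the start; "wrist_torque": the same for the moment, N m; "grip_width": finger opening in mm; "finger_force": force on a finger pad.
Only numpy, scipy, OpenCV 4.12 (cv2) and the standard library are available. Lean on these libraries where they do the work, as an engineer would, in place of code of your own. Each camera call takes 0.05 s, during which the arm holds its last target. There are 200 camera calls.

### The job

Set out the finished bronze altar set on the viewing board, the lotus base on the square pad, the seated figure on top of the lotus base with its face towards the row of round pads, the incense burner in front of it on the middle round pad, the flower vase to the left of the burner and the candlestick to its right, as seen by a viewer who looks the figure in the face. Every piece stands upright in the middle of its pad (the figure in the middle of its base), set down gently and let go, none dropped or toppled. Leave the amber wax bottle where it stands.

Things in the scene. Friction and masses are not known exactly. Their poses are not given: they have to be found in the camera images.
- lotus_base: Round yellow-bronze lotus pedestal, 42 mm high, flat bottom and flat top, ringed with petals, 0.5 kg. Foot 74 mm in diameter up to 6 mm height, narrowing to a 50 mm waist at 14 to 18 mm; the upper tier, from 26 mm to the top at 42 mm, is 66 mm in diameter: grip it there, from above. Origin: centre of the underside; z up. Its yaw does not matter.
- figure: Small seated figure with crossed legs and a crown, bright reddish bronze, 100 mm high, knees 64 mm apart over all (along its y), 0.45 kg. Flat bottom, 46 mm (x) by 56 mm (y). Origin: centre of the underside; z up, its face looks along its +x. Good grip: across the sleeves, flat upright sides 47 mm apart along its y, 18 mm wide, from 35 to 58 mm above the underside (take them high, about 52 mm up, so that the head stays clear of the hand); its head above them is 24 mm wide.
- censer: Incense burner, open round bowl with verdigris-green patina and a thin brass band, on three short feet; 62 mm in diameter from 30 to 55 mm height (the rim), hollow, wall about 4.5 mm, 0.4 kg. Two upright loop ears, 14 mm wide, on the rim at its +y and -y, top at 70 mm. Origin: centre at the level of the underside of the feet; z up. Grip across the bowl along its x, clear of the ears. Its final yaw does not matter.
- candlestick: Yellow-bronze candlestick, slender turned stem on a 54 mm round foot, 0.32 kg. Drip cup at the top: 38 mm in diameter with straight sides from 82 to 96 mm height; above it a thin upright spike, top at 114 mm. Origin: centre of the underside; z up. Round, yaw does not matter.
- vase: Dark brown bronze flower vase, 108 mm high, belly 54 mm in diameter at 44 mm height with a thin brass band, foot 48 mm, neck 24 mm; the mouth collar is 42 mm in diameter with straight sides from 94 to 108 mm height. 0.35 kg. Origin: centre of the underside; z up. Round, yaw does not matter.
- pad_back: Square blue felt pad, 90 by 90 mm, 3 mm thick, glued to the pale wooden viewing board (260 by 320 mm, 18 mm thick, lying on the red bench); it lies behind the row of three round pads. Fixed. Origin: centre of the underside, so its top is 3 mm above the origin. Its +x points to the front of the board, that is from this pad towards the middle round pad.
- pad_middle: Round blue felt pad, 76 mm in diameter, 3 mm thick, the middle one of the row of three at the front of the viewing board; the centres of the row are about 105 mm apart and the middle one is about 110 mm in front of the square pad, each up to 8 mm off. Fixed. Origin: centre of the underside; +x points to the front of the board (away from the square pad).
- pad_left: The round blue felt pad (76 mm, 3 mm thick) on the left of the row, as seen by a viewer in front of the board who looks the figure in the face: it lies on the -y side of the middle pad in that pad's frame. Origin: centre of the underside. Fixed.
- pad_right: The round blue felt pad (76 mm, 3 mm thick) on the right of the row, seen in the same way: on the +y side of the middle pad in that pad's frame. Origin: centre of the underside. Fixed.
- wax_bottle: Bystander, leave alone: upright amber bottle with a black cap, 42 mm in diameter, 100 mm high, beyond the work. Origin: centre of the underside.

How it is judged:
By the outcome, as a careful person would: the job done as asked, in the order asked, and still so for the second after the job is handed in, with the robot touching nothing.
It also fails if it takes over 122 s, if anything falls off the work surface, if the arm or the gripper's body presses on something with over 40 N, if the wrist force passes 120 N, or if a joint passes its speed limit or range.

## Working session

There is one attempt and no reset: what is moved stays moved. The work goes in short steps, Python scripts to look and compute and a tool call to move; the robot and the scene stay as the last step left them, time stands still between calls to the robot, and variables do not carry over. Pictures are saved under pics/ and viewed, at most 14 in all, crops included, and the job is handed in when it is done.

Besides the shell and the picture viewer there is one more tool, called after "Call:" by a JSON object that holds its "method" and its "body". play_rows: Moves the arm, as the interface text tells. Its arguments: {"type":"object","properties":{"steps":{"type":"array","items":{"type":"number"}},"grip_force":{"type":"number"}},"required":["steps"]}

```bash
ls; mkdir -p pics; python3 - <<'E'
from bench import ctrl
import cv2
s=ctrl.read_state()
print({k:s[k] for k in ('time','eef_pos','tcp_rot','grip_width')})
for c in('scene','top'):
    im=ctrl.get_image(c); cv2.imwrite(f'pics/{c}0.png',im['color'][:,:,::-1]); print(c,im['camera_from_world'].round(3).tolist(),im['K'].tolist())
    for n in 'lotus_base figure censer candlestick vase pad_back pad_middle wax_bottle'.split():
        print(n,[(d['box'],round(d['conf'],2)) for d in ctrl.boxes_of(n,c)][:4])
E
```

```text
pics
{'time': 0.0, 'eef_pos': array([ 254.2637575 , -543.16411219,  230.14777999]), 'tcp_rot': array([-9.62934343e-04,  9.76138552e-01,  2.17146438e-01, -1.58096976e-04]), 'grip_width': 85.34091822864956}
scene [[-0.399, 0.917, -0.01, 228.034], [-0.761, -0.325, 0.561, 450.933], [0.511, 0.232, 0.828, -1395.429], [0.0, 0.0, 0.0, 1.0]] [[395.3849997466116, 0.0, 321.61945134405363], [0.0, 395.3849997466116, 194.1749890953351], [0.0, 0.0, 1.0]]
lotus_base [([366.9, 147.6, 28.6, 28.0], 0.85), ([349.1, 181.2, 23.8, 35.3], 0.45)]
figure [([389.6, 176.3, 20.9, 28.5], 0.67), ([416.8, 194.3, 28.5, 42.4], 0.21)]
censer [([345.2, 180.5, 30.8, 36.4], 0.59), ([206.0, 143.9, 27.8, 21.0], 0.17)]
candlestick [([430.3, 163.9, 24.9, 28.7], 0.81)]
vase [([414.7, 197.0, 28.5, 40.9], 0.83)]
pad_back [([248.2, 119.1, 30.8, 22.6], 0.86)]
pad_middle [([244.3, 151.8, 24.6, 18.6], 0.79)]
wax_bottle [([267.7, 230.1, 21.5, 27.9], 0.74)]
top [[-0.008, -1.0, -0.001, -2.761], [0.99, -0.008, 0.138, -595.564], [-0.138, -0.0, 0.99, -873.915], [0.0, 0.0, 0.0, 1.0]] [[395.08994434446555, 0.0, 327.43411716494126], [0.0, 395.08994434446555, 196.87801713573057], [0.0, 0.0, 1.0]]
lotus_base [([261.6, 250.1, 28.5, 30.5], 0.76)]
figure [([226.0, 219.9, 22.8, 18.5], 0.66)]
censer [([257.4, 180.8, 30.3, 31.2], 0.92)]
candlestick [([173.2, 255.6, 38.2, 21.8], 0.58)]
vase [([174.0, 192.5, 36.0, 23.3], 0.92)]
pad_back [([406.2, 233.2, 50.9, 47.9], 0.66)]
pad_middle [([401.7, 192.3, 28.8, 34.5], 0.91)]
wax_bottle [([320.5, 101.5, 15.8, 27.4], 0.67)]
```

```bash
python3 - <<'E'
import cv2
a=cv2.imread('pics/top0.png')[90:340,130:530]; cv2.imwrite('pics/top0c.png',cv2.resize(a,None,fx=2,fy=2,interpolation=cv2.INTER_CUBIC))
a=cv2.imread('pics/scene0.png')[90:290,190:490]; cv2.imwrite('pics/scene0c.png',cv2.resize(a,None,fx=2.6,fy=2.6,interpolation=cv2.INTER_CUBIC))
E
```

```text
(no output)
```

View pics/top0c.png

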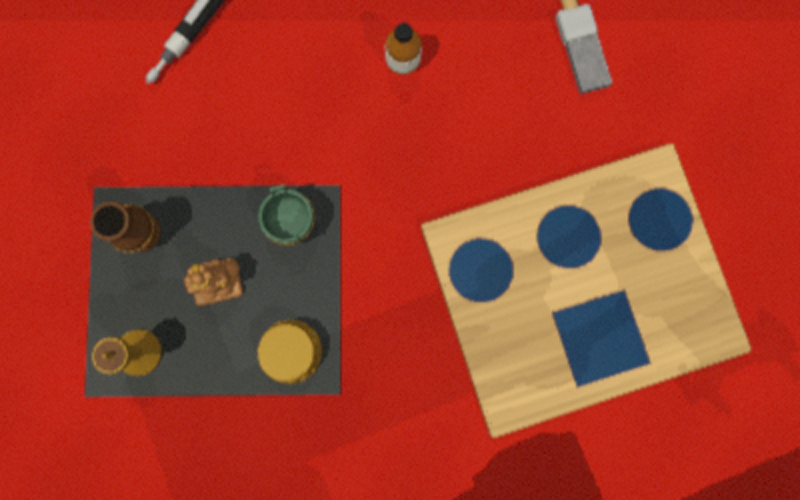

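View pics/scene0c.png

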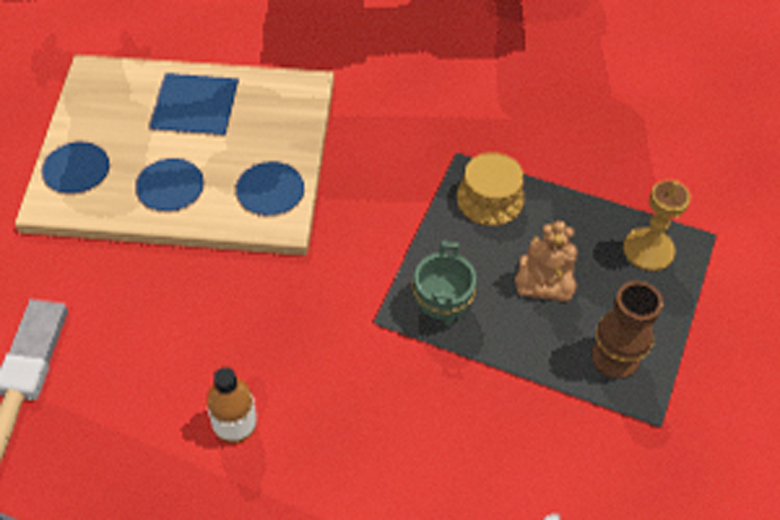

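The top view (crop, 2x) shows the board on the right with the square pad nearest the robot. The pieces stand on a dark sheet: vase top left, censer top right, figure in the middle, candlestick bottom left and lotus base bottom right.

```bash
cat > h.py <<'E'
from bench import ctrl
import numpy as np, cv2
from scipy.optimize import least_squares
def cloud(im):
    K=im['K'];T=np.linalg.inv(im['camera_from_world']);d=im['range_z'].astype(float)
    v,u=np.mgrid[0:d.shape[0],0:d.shape[1]]
    P=np.stack([(u-K[0,2])/K[0,0]*d,-(v-K[1,2])/K[1,1]*d,-d,np.ones_like(d)],-1)@T.T
    P=P[...,:3]; P[d<=0]=np.nan; return P
def plane(im,u,v,z):
    K=im['K'];T=np.linalg.inv(im['camera_from_world'])
    r=T[:3,:3]@np.array([(u-K[0,2])/K[0,0],-(v-K[1,2])/K[1,1],-1]);o=T[:3,3]
    return (o+r*(z-o[2])/r[2])[:2]
def circ(p,R):
    # centre of a disc-like region of radius R: minimum enclosing + robust edge
    h=cv2.convexHull(p.astype(np.float32))[:,0]
    f=least_squares(lambda c:np.linalg.norm(h-c[:2],axis=1)-c[2],[*h.mean(0),R],loss='soft_l1')
    return f.x
E
python3 - <<'E'
from h import *
spec=dict(lotus_base=(36,46),censer=(48,60),candlestick=(88,101),vase=(101,113),figure=(30,106))
for c in('top','scene'):
    im=ctrl.get_image(c);P=cloud(im);col=im['color'].astype(int)
    for n,(a,b) in spec.items():
        B=ctrl.boxes_of(n,c)
        if not B: print(n,'none');continue
        x,y,w,h=[int(t) for t in B[0]['box']]
        Q=P[max(y-4,0):y+h+5,x-4:x+w+5].reshape(-1,3)
        bg=np.nanpercentile(Q[:,2],5); s=Q[(Q[:,2]>a)&(Q[:,2]<b)]
        print(c,n,'floor',round(bg,1),'n',len(s),'zmax',np.nanmax(Q[:,2]).round(1),'circ',circ(s[:,:2],25).round(1) if len(s)>4 else '', 'med',np.median(s,0).round(1))
    blue=((col[...,2]>col[...,0]+25)&(col[...,2]>col[...,1]+15)).astype(np.uint8)
    k,l,st,ce=cv2.connectedComponentsWithStats(blue)
    for i in range(1,k):
        if st[i,4]>150: print(c,'pad',st[i],plane(im,*ce[i],21).round(1),'z',np.nanmedian(P[l==i][:,2]).round(1))
E
```

```text
top lotus_base floor 0.6 n 496 zmax 49.5 circ [439.8 117.3  31.1] med [438.9 117.   44.2]
top censer floor -1.2 n 165 zmax 75.4 circ [593.8 117.8  30.6] med [596.5 122.7  57. ]
top candlestick floor -0.6 n 243 zmax 117.4 circ [440.  296.   18.7] med [440.1 293.6  98.8]
top vase floor -1.6 n 293 zmax 115.7 circ [582.2 298.2  20.6] med [581.5 296.9 110.8]
top figure floor 0.6 n 265 zmax 105.0 circ [522.7 200.7  18.1] med [520.8 200.7  65.6]
top pad [445 185  31  30 720] [ 590.  -320.4] z 20.1
top pad [399 193  31  30 728] [ 570.5 -211.5] z 19.8
top pad [355 210  31  30 736] [ 531.6 -106.8] z 20.0
top pad [ 407  236   47   47 1404] [ 451.8 -243.9] z 19.9
scene lotus_base floor -3.0 n 277 zmax 48.8 circ [438.7 119.   31.4] med [442.5 120.6  43.9]
scene censer floor -0.9 n 170 zmax 75.6 circ [593.1 119.6  30.6] med [592.6 120.3  55.8]
scene candlestick floor -2.6 n 138 zmax 115.7 circ [439.  297.8  18.7] med [444.5 297.6  98.5]
scene vase floor 0.5 n 210 zmax 117.4 circ [580.9 299.5  20.9] med [584.9 299.6 110.8]
scene figure floor 0.5 n 319 zmax 103.9 circ [520.4 207.9  22.2] med [528.4 208.7  61.3]
scene pad [598  96  25  27 247] [-48.4 714.6] z 92.6
scene pad [248 118  33  24 610] [ 452.3 -241.3] z 19.1
scene pad [619 123  21  48 625] [105.7 775.8] z -659.5
scene pad [206 145  26  19 386] [ 590.1 -318.3] z 19.1
scene pad [243 151  25  20 400] [ 570.2 -209.3] z 19.4
scene pad [281 152  26  21 408] [ 531.6 -104.8] z 19.5
```

Call:
{"method": "play_rows", "body": {"steps": [0, 0, 0, 0, 0.171, 0, 2.8, -4.37, 0, 0, 0, 2.8, -4.37, 0, 0, 0, 2.8, -4.37, 0, 0, 0, 2.8, -4.37, 0, 0, 0, 2.8, -4.37, 0, 0, 0, 2.8, -4.37, 0, 0, 0, 2.8, -4.37, 0, 0], "grip_force": 50}}

```text
time: 2.5
eef_pos: [363.0, -195.1, 231.5]
tcp_rot: [0.0, 0.991, 0.133, 0.0]
wrist_force: [1.0, 0.0, -0.3]
grip_width: 85.6
finger_force: 0.0
```

Call:
{"method": "play_rows", "body": {"steps": [0, 2.8, -4.37, 0, 0, 0, 2.8, -4.37, 0, 0, 0, 2.8, -4.37, 0, 0, 0, 2.8, -4.37, 0, 0, 0, 2.8, -4.37, 0, 0, 0, 2.8, -4.37, 0, 0, 0, 2.8, -4.37, 0, 0]}}

```text
time: 3.38
eef_pos: [471.5, 151.9, 231.5]
tcp_rot: [0.0, 0.991, 0.133, 0.0]
wrist_force: [-0.3, -0.1, 0.2]
grip_width: 85.3
finger_force: 0.0
```

```bash
cat >> h.py <<'E'
def go(x,y,z,yaw=None):
    s=ctrl.read_state();p=s['eef_pos'];w,a,b,c=s['tcp_rot']
    yw=2*np.arctan2(b,a);t=np.array([x,y])-p[:2]
    if yaw is not None:
        d=(yw-yaw+np.pi/2)%np.pi-np.pi/2; yu=yw-d
    else: d=0;yu=yw
    X=np.array([np.cos(yu),np.sin(yu)]);Y=np.array([np.sin(yu),-np.cos(yu)])
    print('t %.2f pos %s yaw %.3f turn %.3f then dx %.2f dy %.2f dz %.2f cm'%(s['time'],p.round(1),yw,d,t@X/10,t@Y/10,(p[2]-z)/10),'F',s['wrist_force'].round(1),'w',round(s['grip_width'],1),'q',s['joints'].round(2))
E
python3 - <<'E'
from h import *
im=ctrl.get_image('wrist');cv2.imwrite('pics/w1.png',im['color'][:,:,::-1]);print(im['camera_from_world'].round(2).tolist())
go(439.3,118.1,9)
P=cloud(im)
for n in('figure','lotus_base','censer'): print(n,ctrl.boxes_of(n,'wrist')[:2])
np.save('pics/w1.npy',P)
E
```

```text
[[0.26, -0.96, 0.0, 22.2], [0.93, 0.25, -0.27, -442.63], [0.26, 0.07, 0.96, -509.91], [0.0, 0.0, 0.0, 1.0]]
t 3.42 pos [472.  156.9 230.4] yaw 0.271 turn 0.000 then dx -4.19 dy 2.87 dz 22.14 cm F [-5.4  1.5 -2.2] w 85.1 q [ 0.25 -0.19  1.5   0.    1.83  1.55]
figure [{'box': [265.8, 102.5, 53.6, 41.1], 'conf': 0.63}]
lotus_base [{'box': [317.2, 175.0, 53.5, 63.2], 'conf': 0.9}, {'box': [506.7, 154.1, 65.7, 59.0], 'conf': 0.25}]
censer [{'box': [358.3, 38.5, 62.6, 73.3], 'conf': 0.57}]
```

View pics/w1.png

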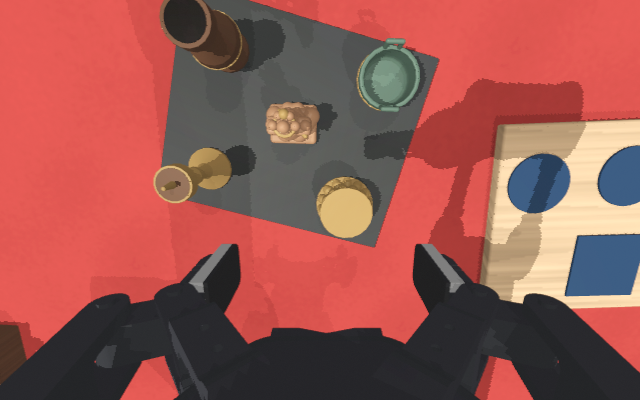

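```bash
python3 - <<'E'
import cv2,numpy as np
a=cv2.imread('pics/w1.png')[88:160,250:340]; a=cv2.resize(a,(450,360),interpolation=cv2.INTER_CUBIC)
b=cv2.imread('pics/scene0.png')[165:215,375:425];b=cv2.resize(b,(340,360),interpolation=cv2.INTER_CUBIC)
cv2.imwrite('pics/fig.png',np.hstack([a,b]))
P=np.load('pics/w1.npy')[88:160,250:340].reshape(-1,3);P=P[~np.isnan(P[:,0])]
for lo,hi in((4,20),(20,32),(35,58),(66,90),(90,110)):
    s=P[(P[:,2]>lo)&(P[:,2]<hi)&(np.hypot(P[:,0]-521,P[:,1]-203)<45)]
    r=cv2.minAreaRect(s[:,:2].astype(np.float32)); print(lo,hi,len(s),s.mean(0).round(1),np.round(r[0],1),np.round(r[1],1),round(r[2],1))
E
```

```text
4 20 1306 [520.9 199.5   8. ] [520.  202.4] [84.9 88.3] 15.3
20 32 426 [529.9 203.1  24. ] [521.9 206.7] [43.3 59.8] 15.5
35 58 82 [524.3 199.6  51. ] [520.2 206.8] [31.3 47.1] 13.6
66 90 51 [521.1 196.1  74.8] [518.  205.7] [17.9 41.9] 22.0
90 110 609 [522.  206.8  96.3] [521.6 207.4] [25.2 26.1] 53.6
```

View pics/fig.png

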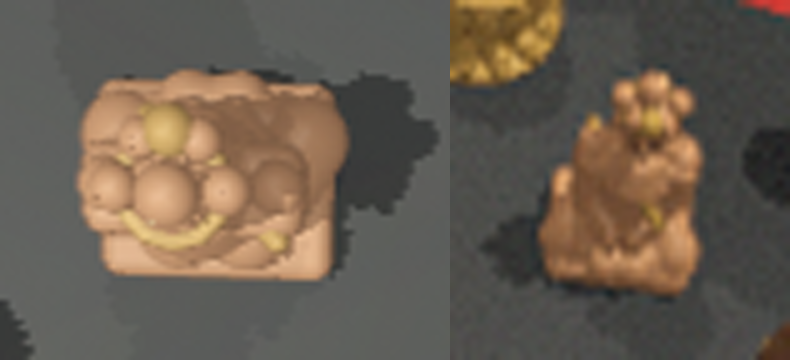

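Call:
{"method": "play_rows", "body": {"steps": [0, -2.1, 1.43, 5, 0, 0, -2.1, 1.44, 5, 0, 0, 0, 0, 0, 0]}}

```text
time: 3.95
eef_pos: [433.9, 108.9, 125.0]
tcp_rot: [0.0, 0.991, 0.131, -0.006]
wrist_force: [-1.0, 0.5, 0.6]
grip_width: 85.3
finger_force: 0.0
```

```bash
python3 - <<'E'
from h import *
go(439.3,118.1,9)
E
```

```text
t 3.95 pos [433.9 108.9 125. ] yaw 0.264 turn 0.000 then dx 0.76 dy -0.75 dz 11.60 cm F [-1.   0.5  0.6] w 85.3 q [ 0.17 -0.31  1.79 -0.    1.67  1.48]
```

Zoomed, the figure's long side runs along board y at about 15.5°, centred near (522, 207). The knee bulges and the jewel on the +x side suggest it faces +x, but I will check this from closer.

Call:
{"method": "play_rows", "body": {"steps": [0, 0.76, -0.75, 2, -0.007, 0, 0, 0, 4, 0, 0, 0, 0, 3, 0, 0, 0, 0, 0, 0, 0, 0, 0, 0, 0]}}

```text
time: 4.58
eef_pos: [445.8, 120.8, 44.7]
tcp_rot: [-0.0, 0.991, 0.136, 0.002]
wrist_force: [0.2, -0.4, 0.2]
grip_width: 85.3
finger_force: 0.0
```

```bash
python3 - <<'E'
from h import *
go(439.3,118.1,9)
E
```

```text
t 4.58 pos [445.8 120.8  44.7] yaw 0.273 turn 0.000 then dx -0.70 dy 0.09 dz 3.57 cm F [ 0.2 -0.4  0.2] w 85.3 q [ 0.19 -0.25  1.89  0.    1.5   1.49]
```

Call:
{"method": "play_rows", "body": {"steps": [0, -0.49, 0.11, 1.2, 0, 0, 0, 0, 1, 0, 0, 0, 0, 1, 0, 0, 0, 0, 0, 0, 0, 0, 0, 0, 0]}}

```text
time: 5.2
eef_pos: [439.2, 118.2, 9.3]
tcp_rot: [-0.0, 0.991, 0.136, -0.0]
wrist_force: [0.8, -0.4, -0.9]
grip_width: 85.4
finger_force: 0.0
```

```bash
cat >> h.py <<'E'
import json
def adv(rows,c=None):
    c=json.load(open('cmd.json')) if c is None else c
    for r in np.reshape(rows,(-1,5)):
        y=c[3];c=[c[0]+10*(r[1]*np.cos(y)+r[2]*np.sin(y)),c[1]+10*(r[1]*np.sin(y)-r[2]*np.cos(y)),c[2]-10*r[3],y-r[4]]
    json.dump(c,open('cmd.json','w')); return c
def to(x,y,z,yaw):
    c=json.load(open('cmd.json')); s=ctrl.read_state()
    d=c[3]-yaw; X=np.array([np.cos(yaw),np.sin(yaw)]);Y=np.array([np.sin(yaw),-np.cos(yaw)]);t=np.array([x,y])-c[:2]
    print('cmd',np.round(c,2),'meas',s['eef_pos'].round(1),'F',s['wrist_force'].round(1),'t',round(s['time'],2))
    print('turn %.3f then dx %.2f dy %.2f dz %.2f'%(d,t@X/10,t@Y/10,(c[2]-z)/10))
E
python3 - <<'E'
from h import *
adv([0]*5,[439.3,118.1,9.3,.2738]); go(439.3,118.1,9)
E
```

```text
t 5.20 pos [439.2 118.2   9.3] yaw 0.274 turn 0.000 then dx 0.00 dy 0.01 dz 0.03 cm F [ 0.8 -0.4 -0.9] w 85.4 q [ 0.19 -0.24  1.94  0.    1.44  1.49]
```

Call:
{"method": "play_rows", "body": {"steps": [1, 0, 0, 0, 0, 1, 0, 0, 0, 0, 1, 0, 0, 0, 0, 1, 0, 0, 0, 0, 1, 0, 0, -1.5, 0, 1, 0, 0, -2.5, 0, 1, 0, 0, -2, 0], "grip_force": 60}}

```text
time: 6.08
eef_pos: [438.7, 117.9, 69.6]
tcp_rot: [0.0, 0.991, 0.136, -0.001]
wrist_force: [0.3, 0.1, -7.1]
grip_width: 64.2
finger_force: 68.2
```

```bash
python3 - <<'E'
from h import *
adv([1,0,0,-6,0]); go(439,118,9);to(452,-242.6,60,.2668)
im=ctrl.get_image('top');c=im['color'].astype(int)
E
```

```text
t 6.08 pos [438.7 117.9  69.6] yaw 0.274 turn 0.000 then dx 0.03 dy -0.01 dz 6.06 cm F [ 0.3  0.1 -7.1] w 64.2 q [ 0.19 -0.28  1.87 -0.    1.56  1.49]
cmd [4.393e+02 1.181e+02 6.930e+01 2.700e-01] meas [438.7 117.9  69.6] F [ 0.3  0.1 -7.1] t 6.08
turn 0.007 then dx -8.28 dy 35.13 dz 0.93
```

Call:
{"method": "play_rows", "body": {"steps": [1, -0.7, 3, 0, 0.007, 1, -1.1, 4.5, 0, 0, 1, -1.3, 5.5, 0, 0, 1, -1.3, 5.5, 0, 0, 1, -1.3, 5.5, 0, 0, 1, -1.2, 5, 0, 0, 1, -0.9, 4, 0, 0, 1, -0.48, 2.13, 0, 0]}}

```text
time: 7.12
eef_pos: [451.2, -244.3, 68.2]
tcp_rot: [-0.0, 0.991, 0.132, -0.001]
wrist_force: [0.1, -0.1, -5.4]
grip_width: 64.3
finger_force: 68.8
```

Call:
{"method": "play_rows", "body": {"steps": [1, 0, 0, 1, 0, 1, 0, 0, 1.6, 0, 1, 0, 0, 0.7, 0, 1, 0, 0, 0, 0, 1, 0, 0, 0.3, 0, 1, 0, 0, 0, 0]}}

```text
time: 7.88
eef_pos: [452.3, -242.4, 33.5]
tcp_rot: [0.0, 0.991, 0.133, 0.0]
wrist_force: [0.7, 0.2, -6.3]
grip_width: 64.3
finger_force: 68.7
```

```bash
python3 - <<'E'
from h import *
adv([1,0,0,0,.007, 1,-8.28,35.13,3.6,0]); to(452,-242.6,30.3,.2668)
im=ctrl.get_image('scene');P=cloud(im)
x,y,w,h=[int(t) for t in ctrl.boxes_of('lotus_base','scene')[0]['box']];print(x,y,w,h)
E
```

```text
cmd [ 4.5205e+02 -2.4260e+02  3.3300e+01  2.7000e-01] meas [ 452.3 -242.4   33.5] F [ 0.7  0.2 -6.3] t 7.88
turn 0.000 then dx -0.00 dy -0.00 dz 0.30
252 114 25 22
```

Call:
{"method": "play_rows", "body": {"steps": [1, 0, 0, 0.15, 0, 1, 0, 0, 0, 0, 1, 0, 0, 0, 0]}}

```text
time: 8.35
eef_pos: [452.1, -242.5, 31.8]
tcp_rot: [-0.0, 0.991, 0.133, -0.0]
wrist_force: [-0.3, -0.5, -5.8]
grip_width: 63.9
finger_force: 68.7
```

Call:
{"method": "play_rows", "body": {"steps": [1, 0, 0, 0.1, 0, 1, 0, 0, 0, 0, 1, 0, 0, 0, 0]}}

```text
time: 8.72
eef_pos: [452.2, -242.5, 30.8]
tcp_rot: [-0.0, 0.991, 0.133, -0.0]
wrist_force: [0.7, -0.2, -5.8]
grip_width: 64.3
finger_force: 68.7
```

Call:
{"method": "play_rows", "body": {"steps": [1, 0, 0, 0.05, 0, 1, 0, 0, 0, 0, 1, 0, 0, 0, 0]}}

```text
time: 9.1
eef_pos: [452.2, -242.5, 30.3]
tcp_rot: [0.0, 0.991, 0.133, 0.0]
wrist_force: [-0.3, -0.5, -5.6]
grip_width: 64.6
finger_force: 68.7
```

Call:
{"method": "play_rows", "body": {"steps": [1, 0, 0, 0.05, 0, 1, 0, 0, 0, 0, 1, 0, 0, 0, 0]}}

```text
time: 9.48
eef_pos: [452.1, -242.5, 29.8]
tcp_rot: [-0.0, 0.991, 0.133, 0.0]
wrist_force: [0.4, 0.5, -5.2]
grip_width: 64.3
finger_force: 68.7
```

Call:
{"method": "play_rows", "body": {"steps": [1, 0, 0, 0.05, 0, 1, 0, 0, 0, 0, 1, 0, 0, 0, 0]}}

```text
time: 9.85
eef_pos: [452.1, -242.5, 29.3]
tcp_rot: [-0.0, 0.991, 0.133, -0.0]
wrist_force: [0.2, 0.3, -5.5]
grip_width: 64.2
finger_force: 68.7
```

Call:
{"method": "play_rows", "body": {"steps": [1, 0, 0, 0.05, 0, 1, 0, 0, 0, 0, 1, 0, 0, 0, 0]}}

```text
time: 10.22
eef_pos: [452.1, -242.5, 28.8]
tcp_rot: [-0.0, 0.991, 0.133, -0.0]
wrist_force: [-0.3, 0.2, -6.1]
grip_width: 63.9
finger_force: 68.7
```

Call:
{"method": "play_rows", "body": {"steps": [1, 0, 0, 0.05, 0, 1, 0, 0, 0, 0, 1, 0, 0, 0, 0]}}

```text
time: 10.6
eef_pos: [452.1, -242.5, 28.3]
tcp_rot: [-0.0, 0.991, 0.133, -0.0]
wrist_force: [-0.1, -0.2, -6.1]
grip_width: 64.2
finger_force: 68.7
```

Call:
{"method": "play_rows", "body": {"steps": [1, 0, 0, 0.05, 0, 1, 0, 0, 0, 0, 1, 0, 0, 0, 0]}}

```text
time: 10.98
eef_pos: [452.1, -242.5, 27.8]
tcp_rot: [-0.0, 0.991, 0.133, -0.0]
wrist_force: [-0.3, 0.2, -6.1]
grip_width: 64.4
finger_force: 68.7
```

Call:
{"method": "play_rows", "body": {"steps": [1, 0, 0, 0.05, 0, 1, 0, 0, 0, 0, 1, 0, 0, 0, 0]}}

```text
time: 11.35
eef_pos: [452.2, -242.6, 27.5]
tcp_rot: [0.0, 0.991, 0.133, 0.0]
wrist_force: [-0.5, 0.5, -4.5]
grip_width: 64.5
finger_force: 68.8
```

Call:
{"method": "play_rows", "body": {"steps": [1, 0, 0, 0.04, 0, 1, 0, 0, 0, 0, 1, 0, 0, 0, 0]}}

```text
time: 11.72
eef_pos: [452.2, -242.6, 27.4]
tcp_rot: [0.0, 0.991, 0.133, 0.0]
wrist_force: [-2.4, 0.5, 0.9]
grip_width: 64.5
finger_force: 69.4
```

Call:
{"method": "play_rows", "body": {"steps": [0.5, 0, 0, 0, 0, 0, 0, 0, 0, 0, 0, 0, 0, 0, 0, 0, 0, 0, 0, 0, 0, 0, 0, -2.5, 0, 0, 0, 0, -5, 0, 0, 0, 0, -5, 0, 0, 0, 0, 0, 0]}}

```text
time: 12.72
eef_pos: [454.3, -243.8, 157.6]
tcp_rot: [0.003, 0.991, 0.133, 0.004]
wrist_force: [-0.2, -0.4, 0.1]
grip_width: 85.2
finger_force: 0.0
```

```bash
python3 - <<'E'
from h import *
print(adv([0,0,0,0.6+.04-12.5,0]))
X=np.array([np.cos(.2668),np.sin(.2668)])
for c in('scene','top'):
    im=ctrl.get_image(c);P=cloud(im)
    s=P[(P[...,2]>58)&(P[...,2]<69)&(np.hypot(P[...,0]-452,P[...,1]+242)<45)]
    print(c,len(s),circ(s[:,:2],33).round(1),s.mean(0).round(1))
p=np.array([521.9,206.7])-X*25   # view spot
to(*p,115,.2668)
E
```

```text
[np.float64(452.0483484261804), np.float64(-242.6007202826253), np.float64(151.89999999999998), np.float64(0.2668)]
scene 249 [ 450.9 -241.5   31. ] [ 451.6 -241.    61.3]
top 278 [ 457.5 -241.5   27.3] [ 466.7 -238.8   61.8]
cmd [ 4.5205e+02 -2.4260e+02  1.5190e+02  2.7000e-01] meas [ 452.4 -242.7  152.2] F [ 0.2 -0.6 -1.2] t 12.82
turn 0.000 then dx 16.08 dy -41.50 dz 3.69
```

Call:
{"method": "play_rows", "body": {"steps": [0, 1.7, -3.2, 0, 0, 0, 2.7, -5, 0, 0, 0, 2.8, -5.3, 0, 0, 0, 2.8, -5.3, 0, 0, 0, 2.8, -5.3, 0, 0, 0, 2.8, -5.3, 0, 0, 0, 2.8, -5.3, 0, 0, 0, 2.2, -4, 0, 0]}}

```text
time: 13.82
eef_pos: [548.0, 187.4, 149.2]
tcp_rot: [0.0, 0.991, 0.134, -0.002]
wrist_force: [0.2, 0.0, 0.5]
grip_width: 85.5
finger_force: 0.0
```

Call:
{"method": "play_rows", "body": {"steps": [0, 1.5, -2.8, 1.5, 0, 0, 0, 0, 1.2, 0, 0, 0, 0, 0, 0, 0, 0, 0, 0, 0]}}

```text
time: 14.32
eef_pos: [555.9, 214.9, 124.8]
tcp_rot: [0.0, 0.991, 0.132, -0.0]
wrist_force: [-0.3, -0.3, 0.2]
grip_width: 85.4
finger_force: 0.0
```

```bash
python3 - <<'E'
from h import *
adv([0,22.1,-41.5,2.7,0])
im=ctrl.get_image('wrist');cv2.imwrite('pics/w2.png',im['color'][:,:,::-1]);P=cloud(im);np.save('pics/w2.npy',P)
to(521.9,206.7,34,.2668)
for lo,hi in((23,33),(38,61),(70,92),(92,110)):
    s=P[(P[...,2]>lo)&(P[...,2]<hi)&(np.hypot(P[...,0]-521,P[...,1]-206)<40)]
    if len(s)<5: print(lo,len(s));continue
    r=cv2.minAreaRect(s[:,:2].astype(np.float32)); print(lo,hi,len(s),s.mean(0).round(1),np.round(r[0],1),np.round(r[1],1),round(r[2],1))
E
```

```text
cmd [5.5582e+02 2.1598e+02 1.2490e+02 2.7000e-01] meas [556.1 215.  125.4] F [ 0.2 -0.1 -0.2] t 14.38
turn 0.000 then dx -3.52 dy 0.00 dz 9.09
23 33 586 [531.7 209.6  26.6] [529.6 209.2] [19.1 57.2] 13.8
38 61 758 [530.1 210.2  52.6] [523.6 207.8] [26.6 46.9] 13.4
70 92 224 [524.9 208.3  83.9] [522.1 207.5] [25.9 24.6] 46.0
92 110 999 [524.5 208.1  97. ] [524.3 209. ] [21.5 29.3] 26.5
```

View pics/w2.png

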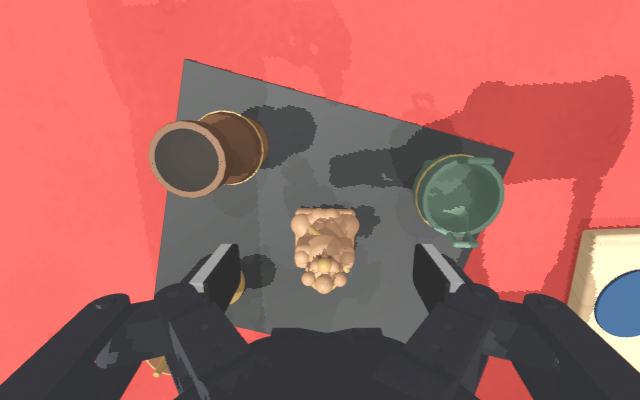

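```bash
python3 - <<'E'
import cv2
a=cv2.imread('pics/w2.png')[198:302,275:375];cv2.imwrite('pics/w2c.png',cv2.resize(a,(500,520),interpolation=cv2.INTER_CUBIC))
E
```

```text
(no output)
```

View pics/w2c.png

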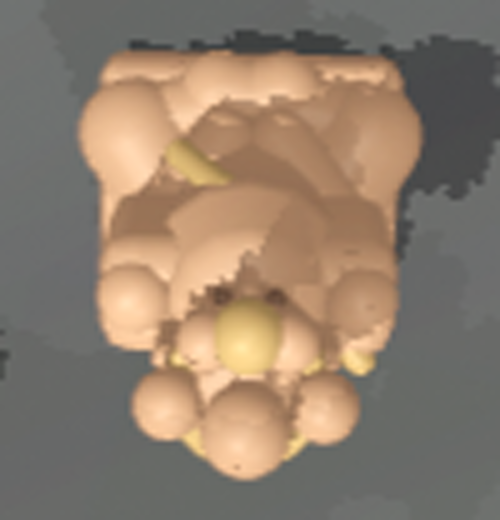

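The face, with two eyes under the gold jewel, points to the image top, which is +x. That is also the board's front direction, so the figure needs no turn.

```bash
python3 - <<'E'
from h import *
P=np.load('pics/w1.npy');
for n,f,lo,hi,x,y in(('lotus','w1',41,50,439.3,118.1),('censer','w2',52,62,593.5,118.7),('vase','w2',106,116,581.5,298.9),('vase','w1',106,116,581.5,298.9)):
    P=np.load(f'pics/{f}.npy');s=P[(P[...,2]>lo)&(P[...,2]<hi)&(np.hypot(P[...,0]-x,P[...,1]-y)<45)]
    print(n,f,circ(s[:,:2],25).round(1),(x,y))
R=np.array([[np.cos(.2668),np.sin(.2668)],[-np.sin(.2668),np.cos(.2668)]])
for f in('w1','w2'):
  P=np.load(f'pics/{f}.npy')
  for lo,hi in((7,14),(14,22),(22,33),(40,61)):
    s=P[(P[...,2]>lo)&(P[...,2]<hi)&(np.hypot(P[...,0]-522,P[...,1]-207)<42)][:,:2]@R.T - R@[521.9,206.7]
    print(f,lo,np.percentile(s,[1,50,99],axis=0).round(1).tolist(),len(s))
E
```

```text
lotus w1 [438.1 118.3  31.1] (439.3, 118.1)
censer w2 [592.  119.1  30.8] (593.5, 118.7)
vase w2 [580.5 299.1  20.9] (581.5, 298.9)
vase w1 [580.  298.7  20.8] (581.5, 298.9)
w1 7 [[-24.8, -27.3], [-21.0, -10.3], [20.9, 27.8]] 82
w1 14 [[-23.3, -29.8], [6.6, -8.9], [22.9, 29.6]] 448
w1 22 [[-21.4, -28.7], [9.4, -9.9], [18.3, 28.2]] 311
w1 40 [[-17.0, -23.0], [-3.6, -8.0], [14.1, 23.6]] 167
w2 7 [[-11.4, -27.4], [20.8, -4.8], [23.3, 27.7]] 130
w2 14 [[-8.1, -29.6], [18.0, 0.3], [23.3, 30.4]] 595
w2 22 [[-0.4, -27.5], [11.9, 0.3], [18.5, 28.4]] 718
w2 40 [[-9.4, -22.3], [8.3, 1.8], [15.0, 23.6]] 726
```

Call:
{"method": "play_rows", "body": {"steps": [0, -3.45, 0, 0, 0, 0, 0, 0, 0, 0, 0, 0, 0, 3, 0, 0, 0, 0, 3, 0, 0, 0, 0, 2.1, 0, 0, 0, 0, 1, 0, 0, 0, 0, 0, 0, 0, 0, 0, 0, 0]}}

```text
time: 15.38
eef_pos: [523.6, 207.2, 35.4]
tcp_rot: [-0.0, 0.991, 0.133, 0.001]
wrist_force: [0.7, 0.1, -0.5]
grip_width: 85.7
finger_force: 0.0
```

Call:
{"method": "play_rows", "body": {"steps": [1, 0, 0, 0, 0, 1, 0, 0, 0, 0, 1, 0, 0, 0, 0, 1, 0, 0, 0, 0, 1, 0, 0, 0, 0, 1, 0, 0, 0, 0], "grip_force": 50}}

```text
time: 16.12
eef_pos: [523.0, 207.3, 34.8]
tcp_rot: [-0.0, 0.991, 0.133, 0.001]
wrist_force: [-1.2, 1.0, 5.8]
grip_width: 46.2
finger_force: 52.5
```

Call:
{"method": "play_rows", "body": {"steps": [1, 0, 0, -1, 0, 1, 0, 0, -2.5, 0, 1, 0, 0, -3, 0, 1, 0, 0, -2.5, 0, 1, 0, 0, 0, 0]}}

```text
time: 16.75
eef_pos: [523.5, 207.1, 125.6]
tcp_rot: [-0.0, 0.991, 0.133, 0.002]
wrist_force: [-0.1, -0.3, -4.1]
grip_width: 46.1
finger_force: 52.3
```

```bash
python3 - <<'E'
from h import *
adv([0,-3.45,0,0.1,0]);to(452.05,-242.6,124,.2668)
E
```

```text
cmd [5.2254e+02 2.0689e+02 1.2390e+02 2.7000e-01] meas [523.5 207.1 125.6] F [-0.1 -0.3 -4.1] t 16.75
turn 0.000 then dx -18.65 dy 41.50 dz -0.01
```

Call:
{"method": "play_rows", "body": {"steps": [1, -1.35, 3, 0, 0, 1, -2.02, 4.5, 0, 0, 1, -2.47, 5.5, 0, 0, 1, -2.47, 5.5, 0, 0, 1, -2.47, 5.5, 0, 0, 1, -2.47, 5.5, 0, 0, 1, -2.25, 5, 0, 0, 1, -1.8, 4, 0, 0]}}

```text
time: 17.75
eef_pos: [455.6, -211.8, 121.4]
tcp_rot: [-0.001, 0.991, 0.132, -0.001]
wrist_force: [0.8, -0.2, -4.0]
grip_width: 46.0
finger_force: 52.5
```

Call:
{"method": "play_rows", "body": {"steps": [1, -1.35, 3, 0, 0, 1, 0, 0, 0, 0, 1, 0, 0, 1.5, 0, 1, 0, 0, 1, 0, 1, 0, 0, 0.2, 0, 1, 0, 0, 0, 0, 1, 0, 0, 0, 0]}}

```text
time: 18.62
eef_pos: [452.5, -242.4, 97.5]
tcp_rot: [0.0, 0.991, 0.133, 0.0]
wrist_force: [-1.0, -0.1, -4.2]
grip_width: 45.9
finger_force: 52.9
```

```bash
python3 - <<'E'
from h import *
adv([0,-18.65,41.5,2.7,0]);to(452.05,-242.6,93.9,.2668)
im=ctrl.get_image('scene');cv2.imwrite('pics/s3.png',cv2.resize(im['color'][80:200,190:340,::-1],None,fx=4,fy=4,interpolation=cv2.INTER_CUBIC))
E
```

```text
cmd [ 4.5205e+02 -2.4260e+02  9.6900e+01  2.7000e-01] meas [ 452.5 -242.4   97.5] F [-1.  -0.1 -4.2] t 18.62
turn 0.000 then dx 0.00 dy -0.00 dz 0.30
```

View pics/s3.png

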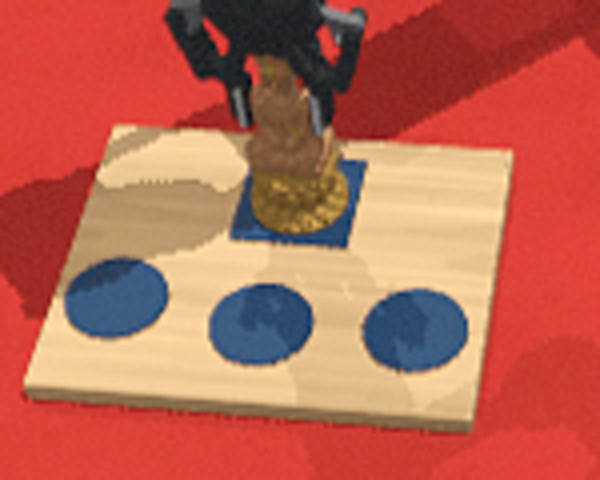

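The figure hangs upright over the lotus base at about (290,165) in the crop, so I'll lower it in small steps.

Call:
{"method": "play_rows", "body": {"steps": [1, 0, 0, 0.15, 0, 1, 0, 0, 0, 0, 1, 0, 0, 0, 0]}}

```text
time: 19.05
eef_pos: [452.2, -242.6, 95.4]
tcp_rot: [0.0, 0.991, 0.133, 0.0]
wrist_force: [0.4, -1.1, -4.3]
grip_width: 46.0
finger_force: 52.9
```

Call:
{"method": "play_rows", "body": {"steps": [1, 0, 0, 0.08, 0, 1, 0, 0, 0, 0, 1, 0, 0, 0, 0]}}

```text
time: 19.42
eef_pos: [452.2, -242.5, 94.5]
tcp_rot: [0.0, 0.991, 0.133, -0.0]
wrist_force: [1.0, 0.1, -3.0]
grip_width: 46.2
finger_force: 52.9
```

Call:
{"method": "play_rows", "body": {"steps": [1, 0, 0, 0.05, 0, 1, 0, 0, 0, 0, 1, 0, 0, 0, 0]}}

```text
time: 19.8
eef_pos: [452.2, -242.5, 94.1]
tcp_rot: [0.0, 0.991, 0.133, 0.0]
wrist_force: [0.2, -0.3, -4.6]
grip_width: 46.4
finger_force: 52.9
```

Call:
{"method": "play_rows", "body": {"steps": [1, 0, 0, 0.05, 0, 1, 0, 0, 0, 0, 1, 0, 0, 0, 0]}}

```text
time: 20.18
eef_pos: [452.2, -242.5, 93.8]
tcp_rot: [0.0, 0.991, 0.133, 0.0]
wrist_force: [-0.8, 0.2, -2.1]
grip_width: 46.5
finger_force: 53.2
```

Call:
{"method": "play_rows", "body": {"steps": [1, 0, 0, 0.05, 0, 1, 0, 0, 0, 0, 1, 0, 0, 0, 0]}}

```text
time: 20.55
eef_pos: [452.2, -242.6, 93.8]
tcp_rot: [0.0, 0.991, 0.133, 0.0]
wrist_force: [-3.6, 2.8, 4.9]
grip_width: 46.2
finger_force: 53.8
```

Call:
{"method": "play_rows", "body": {"steps": [0.6, 0, 0, 0, 0, 0.3, 0, 0, 0, 0, 0, 0, 0, 0, 0, 0, 0, 0, 0, 0, 0, 0, 0, -1.5, 0, 0, 0, 0, -3.5, 0, 0, 0, 0, -4, 0, 0, 0, 0, 0, 0]}}

```text
time: 21.55
eef_pos: [453.8, -243.5, 188.7]
tcp_rot: [0.003, 0.991, 0.133, 0.003]
wrist_force: [-0.3, 0.9, -0.0]
grip_width: 85.1
finger_force: 0.0
```

```bash
python3 - <<'E'
from h import *
adv([0,0,0,.38-9,0]);
for c in('scene','wrist'):
    im=ctrl.get_image(c);P=cloud(im);np.save(f'pics/{c}4.npy',P)
    R=np.array([[np.cos(.2668),np.sin(.2668)],[-np.sin(.2668),np.cos(.2668)]])
    for lo,hi in((58,65),(66,80),(85,95),(100,120),(155,170)):
        s=P[(P[...,2]>lo)&(P[...,2]<hi)&(np.hypot(P[...,0]-452,P[...,1]+242)<42)][:,:2]@R.T - R@[452.05,-242.6]
        if len(s)>5: print(c,lo,np.percentile(s,[1,50,99],axis=0).round(1).tolist(),len(s))
to(593.5,118.7,182,.2668)
P=np.load('pics/w2.npy');s=P[(P[...,2]>62)&(P[...,2]<78)&(np.hypot(P[...,0]-593,P[...,1]-118)<45)]
_,l,ce=cv2.kmeans(s[:,:2].astype(np.float32),2,None,(3,50,.1),5,0);print('ears',ce)
E
```

```text
scene 58 [[-10.1, -21.9], [20.8, 2.9], [30.6, 31.5]] 54
scene 66 [[-20.2, -30.2], [17.1, 8.3], [23.2, 30.5]] 107
scene 85 [[-1.0, -18.2], [9.8, 2.9], [18.0, 23.9]] 49
scene 100 [[-12.5, -20.2], [6.2, 6.0], [15.0, 24.4]] 111
scene 155 [[-4.9, -9.9], [0.3, 0.8], [12.0, 6.4]] 16
wrist 58 [[-8.6, -30.2], [23.6, -0.8], [29.8, 29.8]] 393
wrist 66 [[-8.5, -30.8], [18.3, 1.0], [22.4, 30.3]] 514
wrist 85 [[2.1, -24.0], [10.9, -2.4], [16.0, 23.6]] 348
wrist 100 [[-12.3, -22.6], [7.0, 2.4], [13.8, 23.0]] 546
wrist 155 [[-8.0, -13.2], [-1.0, 0.2], [11.8, 13.0]] 598
cmd [ 4.5205e+02 -2.4260e+02  1.8310e+02  2.7000e-01] meas [ 452.5 -242.7  184.1] F [0.2 0.4 0.9] t 21.65
turn 0.000 then dx 23.17 dy -31.12 dz 0.11
ears [[563.19806 112.97045]
 [621.00354 128.20251]]
```

Call:
{"method": "play_rows", "body": {"steps": [0, 1.85, -2.5, 0, 0, 0, 3.0, -4.05, 0, 0, 0, 3.25, -4.35, 0, 0, 0, 3.25, -4.35, 0, 0, 0, 3.25, -4.35, 0, 0, 0, 3.25, -4.35, 0, 0, 0, 3.0, -4.05, 2, 0, 0, 2.32, -3.12, 2, 0]}}

```text
time: 22.65
eef_pos: [593.4, 120.8, 141.1]
tcp_rot: [-0.0, 0.991, 0.134, -0.001]
wrist_force: [0.5, -0.7, 0.2]
grip_width: 85.3
finger_force: 0.0
```

Call:
{"method": "play_rows", "body": {"steps": [0, 0, 0, 4, 0, 0, 0, 0, 3.3, 0, 0, 0, 0, 3, 0, 0, 0, 0, 1.3, 0, 0, 0, 0, 0.7, 0, 0, 0, 0, 0, 0, 0, 0, 0, 0, 0]}}

```text
time: 23.52
eef_pos: [594.4, 118.8, 21.6]
tcp_rot: [0.0, 0.991, 0.133, 0.001]
wrist_force: [0.3, 0.5, -0.4]
grip_width: 85.6
finger_force: 0.0
```

Call:
{"method": "play_rows", "body": {"steps": [1, 0, 0, 0, 0, 1, 0, 0, 0, 0, 1, 0, 0, 0, 0, 1, 0, 0, 0, 0, 1, 0, 0, 0, 0], "grip_force": 50}}

```text
time: 24.15
eef_pos: [594.2, 119.0, 21.3]
tcp_rot: [-0.0, 0.991, 0.133, 0.001]
wrist_force: [-1.4, 1.2, 5.7]
grip_width: 60.0
finger_force: 55.5
```

Call:
{"method": "play_rows", "body": {"steps": [1, 0, 0, -1.5, 0, 1, 0, 0, -2.5, 0, 1, 0, 0, -2, 0, 1, 0, 0, 0, 0]}}

```text
time: 24.65
eef_pos: [594.7, 118.8, 82.4]
tcp_rot: [0.0, 0.991, 0.133, 0.002]
wrist_force: [0.2, -0.4, -4.8]
grip_width: 59.7
finger_force: 55.6
```

```bash
python3 - <<'E'
from h import *
adv([0,23.17,-31.12,16.3-6,0]);to(570.3,-210.4,80,.2668)
E
```

```text
cmd [5.9350e+02 1.1868e+02 8.0100e+01 2.7000e-01] meas [594.7 118.8  82.4] F [ 0.2 -0.4 -4.8] t 24.65
turn 0.000 then dx -10.91 dy 31.13 dz 0.01
```

Call:
{"method": "play_rows", "body": {"steps": [1, -0.9, 2.5, 0, 0, 1, -1.4, 4.0, 0, 0, 1, -1.6, 4.6, 0, 0, 1, -1.6, 4.6, 0, 0, 1, -1.6, 4.6, 0, 0, 1, -1.55, 4.5, 0, 0, 1, -1.36, 3.9, 0, 0, 1, -0.9, 2.43, 0, 0]}}

```text
time: 25.65
eef_pos: [569.3, -212.2, 78.4]
tcp_rot: [-0.0, 0.991, 0.132, -0.001]
wrist_force: [0.3, -0.0, -5.2]
grip_width: 59.8
finger_force: 55.8
```

Call:
{"method": "play_rows", "body": {"steps": [1, 0, 0, 1, 0, 1, 0, 0, 1.8, 0, 1, 0, 0, 1, 0, 1, 0, 0, 0, 0, 1, 0, 0, 0, 0, 1, 0, 0, 0, 0]}}

```text
time: 26.4
eef_pos: [570.8, -210.2, 42.6]
tcp_rot: [0.0, 0.991, 0.133, 0.0]
wrist_force: [-0.8, 0.1, -5.3]
grip_width: 59.5
finger_force: 55.9
```

Call:
{"method": "play_rows", "body": {"steps": [1, 0, 0, 0.15, 0, 1, 0, 0, 0, 0, 1, 0, 0, 0, 0]}}

```text
time: 26.78
eef_pos: [570.4, -210.3, 40.6]
tcp_rot: [-0.0, 0.991, 0.133, -0.0]
wrist_force: [0.1, -0.0, -4.7]
grip_width: 59.7
finger_force: 55.9
```

Call:
{"method": "play_rows", "body": {"steps": [1, 0, 0, 0.08, 0, 1, 0, 0, 0, 0, 1, 0, 0, 0, 0]}}

```text
time: 27.15
eef_pos: [570.4, -210.3, 39.8]
tcp_rot: [-0.0, 0.991, 0.133, -0.0]
wrist_force: [0.2, 0.1, -5.2]
grip_width: 59.6
finger_force: 55.9
```

Call:
{"method": "play_rows", "body": {"steps": [1, 0, 0, 0.08, 0, 1, 0, 0, 0, 0, 1, 0, 0, 0, 0]}}

```text
time: 27.52
eef_pos: [570.4, -210.3, 39.0]
tcp_rot: [-0.0, 0.991, 0.133, -0.0]
wrist_force: [-0.7, 0.4, -4.5]
grip_width: 60.0
finger_force: 55.9
```

Call:
{"method": "play_rows", "body": {"steps": [1, 0, 0, 0.06, 0, 1, 0, 0, 0, 0, 1, 0, 0, 0, 0]}}

```text
time: 27.9
eef_pos: [570.5, -210.3, 38.4]
tcp_rot: [0.0, 0.991, 0.133, 0.0]
wrist_force: [-0.1, -0.5, -5.6]
grip_width: 59.8
finger_force: 56.0
```

Call:
{"method": "play_rows", "body": {"steps": [1, 0, 0, 0.06, 0, 1, 0, 0, 0, 0, 1, 0, 0, 0, 0]}}

```text
time: 28.28
eef_pos: [570.5, -210.3, 38.4]
tcp_rot: [0.0, 0.991, 0.133, 0.0]
wrist_force: [-2.3, 0.7, 0.9]
grip_width: 60.1
finger_force: 56.2
```

Call:
{"method": "play_rows", "body": {"steps": [0.6, 0, 0, 0, 0, 0.3, 0, 0, 0, 0, 0, 0, 0, 0, 0, 0, 0, 0, 0, 0, 0, 0, 0, -2.5, 0, 0, 0, 0, -5, 0, 0, 0, 0, -5, 0, 0, 0, 0, -1.5, 0]}}

```text
time: 29.28
eef_pos: [572.0, -211.0, 182.7]
tcp_rot: [0.002, 0.991, 0.133, 0.003]
wrist_force: [0.5, 0.2, 1.1]
grip_width: 85.7
finger_force: 0.0
```

```bash
python3 - <<'E'
from h import *
adv([0,0,0,0,0],[570.3,-210.4,177.8,.2668]);to(581,298.9,178,.2668)
im=ctrl.get_image('scene');P=cloud(im);s=P[(P[...,2]>69)&(P[...,2]<82)&(np.hypot(P[...,0]-570,P[...,1]+210)<45)]
print('scene',circ(s[:,:2],31).round(1),'pad (570.2,-209.3)',len(s))
E
```

```text
cmd [ 5.703e+02 -2.104e+02  1.778e+02  2.700e-01] meas [ 572.  -211.   182.7] F [0.5 0.2 1.1] t 29.27
turn 0.000 then dx 14.46 dy -48.85 dz -0.02
scene [ 569.5 -209.6   30.9] pad (570.2,-209.3) 135
```

Call:
{"method": "play_rows", "body": {"steps": [0, 0.89, -3, 0, 0, 0, 1.33, -4.5, 0, 0, 0, 1.63, -5.5, 0, 0, 0, 1.63, -5.5, 0, 0, 0, 1.63, -5.5, 0, 0, 0, 1.63, -5.5, 0, 0, 0, 1.63, -5.5, 0, 0, 0, 1.63, -5.5, 0, 0]}}

```text
time: 30.32
eef_pos: [578.8, 213.7, 175.4]
tcp_rot: [0.0, 0.991, 0.133, -0.001]
wrist_force: [-0.2, -0.3, 0.1]
grip_width: 85.4
finger_force: 0.0
```

Call:
{"method": "play_rows", "body": {"steps": [0, 1.45, -4.9, 0, 0, 0, 1.01, -3.45, 0, 0, 0, 0, 0, 3, 0, 0, 0, 0, 4, 0, 0, 0, 0, 2, 0, 0, 0, 0, 0.9, 0, 0, 0, 0, 0, 0, 0, 0, 0, 0, 0]}}

```text
time: 31.32
eef_pos: [582.0, 299.3, 80.7]
tcp_rot: [-0.0, 0.991, 0.133, 0.001]
wrist_force: [1.1, 0.5, 0.5]
grip_width: 85.3
finger_force: 0.0
```

Call:
{"method": "play_rows", "body": {"steps": [1, 0, 0, 0, 0, 1, 0, 0, 0, 0, 1, 0, 0, 0, 0, 1, 0, 0, 0, 0, 1, 0, 0, 0, 0, 1, 0, 0, 0, 0], "grip_force": 50}}

```text
time: 32.08
eef_pos: [581.4, 299.3, 79.6]
tcp_rot: [-0.0, 0.991, 0.133, 0.001]
wrist_force: [-0.7, 1.0, 6.2]
grip_width: 40.8
finger_force: 51.1
```

Call:
{"method": "play_rows", "body": {"steps": [1, 0, 0, -1, 0, 1, 0, 0, -2.5, 0, 1, 0, 0, -3, 0, 1, 0, 0, -3, 0, 1, 0, 0, -2.5, 0, 1, 0, 0, -1, 0, 1, 0, 0, 0, 0]}}

```text
time: 32.95
eef_pos: [581.2, 299.0, 208.5]
tcp_rot: [0.0, 0.991, 0.133, -0.0]
wrist_force: [0.0, 0.7, -2.9]
grip_width: 40.6
finger_force: 51.1
```

```bash
python3 - <<'E'
from h import *
adv([0,14.46,-48.85,9.9-13,0]);to(590,-319.4,209,.2668)
im=ctrl.get_image('wrist');cv2.imwrite('pics/w5.png',im['color'][:,:,::-1])
E
```

```text
cmd [5.8099e+02 2.9894e+02 2.0880e+02 2.7000e-01] meas [581.2 299.  208.5] F [ 0.   0.7 -2.9] t 32.95
turn 0.000 then dx -15.43 dy 59.88 dz -0.02
```

View pics/w5.png

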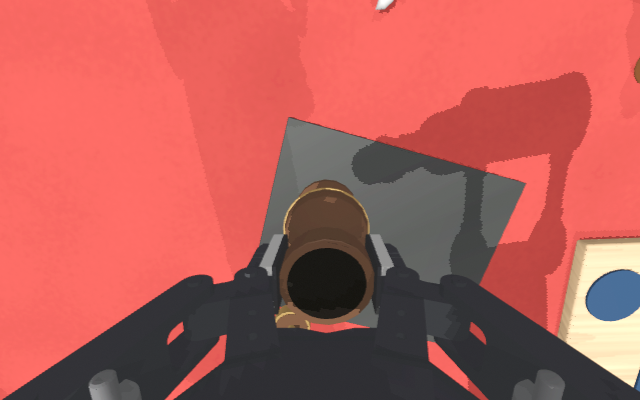

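The vase hangs upright in the grip, its mouth centred between the pads at about (325,283).

Call:
{"method": "play_rows", "body": {"steps": [1, -0.52, 2, 0, 0, 1, -0.9, 3.5, 0, 0, 1, -1.16, 4.5, 0, 0, 1, -1.29, 5, 0, 0, 1, -1.29, 5, 0, 0, 1, -1.29, 5, 0, 0, 1, -1.29, 5, 0, 0, 1, -1.29, 5, 0, 0]}}

```text
time: 34.0
eef_pos: [585.2, -65.0, 207.5]
tcp_rot: [-0.0, 0.991, 0.133, -0.001]
wrist_force: [1.1, 0.7, -2.1]
grip_width: 40.5
finger_force: 51.2
```

Call:
{"method": "play_rows", "body": {"steps": [1, -1.29, 5, 0, 0, 1, -1.29, 5, 0, 0, 1, -1.29, 5, 0, 0, 1, -1.16, 4.5, 0, 0, 1, -0.82, 3.2, 0, 0, 1, -0.55, 2.18, 0, 0, 1, 0, 0, 0, 0]}}

```text
time: 34.88
eef_pos: [589.2, -320.8, 207.4]
tcp_rot: [-0.001, 0.991, 0.132, -0.001]
wrist_force: [0.5, 0.9, -3.2]
grip_width: 40.5
finger_force: 51.5
```

Call:
{"method": "play_rows", "body": {"steps": [1, 0, 0, 2, 0, 1, 0, 0, 3.5, 0, 1, 0, 0, 3.2, 0, 1, 0, 0, 1.5, 0, 1, 0, 0, 0.6, 0, 1, 0, 0, 0, 0, 1, 0, 0, 0, 0]}}

```text
time: 35.75
eef_pos: [590.8, -319.6, 102.7]
tcp_rot: [0.001, 0.991, 0.133, 0.001]
wrist_force: [0.2, 0.9, -3.1]
grip_width: 40.5
finger_force: 51.5
```

Call:
{"method": "play_rows", "body": {"steps": [1, 0, 0, 0.15, 0, 1, 0, 0, 0, 0, 1, 0, 0, 0, 0]}}

```text
time: 36.12
eef_pos: [590.2, -319.3, 99.3]
tcp_rot: [0.0, 0.991, 0.133, 0.0]
wrist_force: [-0.9, -0.9, -2.4]
grip_width: 40.3
finger_force: 51.5
```

```bash
python3 - <<'E'
from h import *
adv([0,-15.43,59.88,10.95,0]);to(590,-319.4,97,.2668)
im=ctrl.get_image('wrist');cv2.imwrite('pics/w6.png',im['color'][:,:,::-1])
E
```

```text
cmd [ 5.9002e+02 -3.1935e+02  9.9300e+01  2.7000e-01] meas [ 590.2 -319.3   99.3] F [-0.9 -0.9 -2.4] t 36.12
turn 0.000 then dx -0.00 dy 0.00 dz 0.23
```

View pics/w6.png

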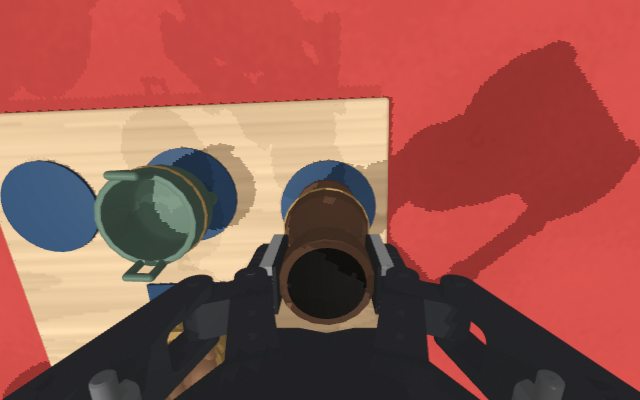

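The vase is over its pad at (328,205), and the censer stands upright on the middle pad.

Call:
{"method": "play_rows", "body": {"steps": [1, 0, 0, 0.1, 0, 1, 0, 0, 0, 0, 1, 0, 0, 0, 0]}}

```text
time: 36.55
eef_pos: [590.1, -319.2, 98.2]
tcp_rot: [-0.0, 0.991, 0.133, -0.0]
wrist_force: [0.1, -0.5, -3.1]
grip_width: 40.3
finger_force: 51.5
```

Call:
{"method": "play_rows", "body": {"steps": [1, 0, 0, 0.06, 0, 1, 0, 0, 0, 0, 1, 0, 0, 0, 0]}}

```text
time: 36.92
eef_pos: [590.2, -319.2, 97.7]
tcp_rot: [-0.0, 0.991, 0.133, 0.0]
wrist_force: [-0.0, -0.3, -3.5]
grip_width: 40.4
finger_force: 51.5
```

Call:
{"method": "play_rows", "body": {"steps": [1, 0, 0, 0.06, 0, 1, 0, 0, 0, 0, 1, 0, 0, 0, 0]}}

```text
time: 37.3
eef_pos: [590.1, -319.3, 97.1]
tcp_rot: [0.0, 0.991, 0.133, -0.0]
wrist_force: [0.3, -0.1, -3.8]
grip_width: 40.3
finger_force: 51.5
```

Call:
{"method": "play_rows", "body": {"steps": [1, 0, 0, 0.06, 0, 1, 0, 0, 0, 0, 1, 0, 0, 0, 0]}}

```text
time: 37.67
eef_pos: [590.2, -319.3, 96.7]
tcp_rot: [0.0, 0.991, 0.133, 0.0]
wrist_force: [-1.0, -0.0, -2.0]
grip_width: 40.4
finger_force: 51.6
```

Call:
{"method": "play_rows", "body": {"steps": [1, 0, 0, 0.05, 0, 1, 0, 0, 0, 0, 1, 0, 0, 0, 0]}}

```text
time: 38.05
eef_pos: [590.3, -319.3, 96.6]
tcp_rot: [0.0, 0.991, 0.133, 0.0]
wrist_force: [-0.6, 2.1, 1.8]
grip_width: 40.5
finger_force: 52.0
```

Call:
{"method": "play_rows", "body": {"steps": [0.6, 0, 0, 0, 0, 0.3, 0, 0, 0, 0, 0, 0, 0, 0, 0, 0, 0, 0, 0, 0, 0, 0, 0, -2, 0, 0, 0, 0, -3.5, 0, 0, 0, 0, -2.5, 0, 0, 0, 0, 0, 0]}}

```text
time: 39.05
eef_pos: [591.4, -320.0, 180.8]
tcp_rot: [0.002, 0.991, 0.133, 0.003]
wrist_force: [0.1, -0.6, -0.5]
grip_width: 85.6
finger_force: 0.0
```

```bash
python3 - <<'E'
from h import *
adv([0,0,0,0,0],[590.0,-319.4,176,.2668]);to(439.3,296.9,176,.2668)
im=ctrl.get_image('scene');P=cloud(im);s=P[(P[...,2]>122)&(P[...,2]<134)&(np.hypot(P[...,0]-590,P[...,1]+319)<35)]
print('scene',circ(s[:,:2],21).round(1),'pad (590.1,-318.3)',len(s))
E
```

```text
Traceback (most recent call last):
  File "h.py", line 31, in adv
    json.dump(c,open('cmd.json','w')); return c
    ~~~~~~~~~^^^^^^^^^^^^^^^^^^^^^^^^
TypeError: Object of type int64 is not JSON serializable
```

```bash
python3 - <<'E'
from h import *
json.dump([590.0,-319.4,176.0,.2668],open('cmd.json','w'));to(439.3,296.9,176,.2668)
im=ctrl.get_image('scene');P=cloud(im);s=P[(P[...,2]>122)&(P[...,2]<134)&(np.hypot(P[...,0]-590,P[...,1]+319)<35)]
print('scene',circ(s[:,:2],21).round(1),'pad (590.1,-318.3)',len(s))
E
```

```text
cmd [ 5.900e+02 -3.194e+02  1.760e+02  2.700e-01] meas [ 591.4 -320.   180.8] F [ 0.1 -0.6 -0.5] t 39.05
turn 0.000 then dx 1.71 dy -63.42 dz 0.00
scene [ 589.9 -317.7   20.7] pad (590.1,-318.3) 153
```

Call:
{"method": "play_rows", "body": {"steps": [0, 0.2, -3, 0, 0, 0, 0.2, -4.5, 0, 0, 0, 0.2, -5.5, 0, 0, 0, 0.2, -5.5, 0, 0, 0, 0.2, -5.5, 0, 0, 0, 0.2, -5.5, 0, 0, 0, 0.2, -5.5, 0, 0, 0, 0.2, -5.5, 0, 0]}}

```text
time: 40.1
eef_pos: [497.6, 77.2, 174.4]
tcp_rot: [-0.0, 0.991, 0.133, -0.001]
wrist_force: [0.1, 0.6, 0.4]
grip_width: 85.4
finger_force: 0.0
```

Call:
{"method": "play_rows", "body": {"steps": [0, 0.11, -5.5, 0, 0, 0, 0, -5.5, 0, 0, 0, 0, -5.5, 0, 0, 0, 0, -4, 0, 0, 0, 0, -2.42, 0, 0, 0, 0, 0, 0, 0, 0, 0, 0, 2, 0]}}

```text
time: 40.98
eef_pos: [440.2, 296.7, 156.1]
tcp_rot: [-0.0, 0.991, 0.133, 0.001]
wrist_force: [0.0, -0.7, -0.3]
grip_width: 85.4
finger_force: 0.0
```

Call:
{"method": "play_rows", "body": {"steps": [0, 0, 0, 3, 0, 0, 0, 0, 3, 0, 0, 0, 0, 1.8, 0, 0, 0, 0, 0.9, 0, 0, 0, 0, 0, 0, 0, 0, 0, 0, 0]}}

```text
time: 41.72
eef_pos: [440.1, 297.4, 70.3]
tcp_rot: [-0.0, 0.991, 0.133, 0.001]
wrist_force: [-0.1, -0.0, -0.2]
grip_width: 85.2
finger_force: 0.0
```

Call:
{"method": "play_rows", "body": {"steps": [1, 0, 0, 0, 0, 1, 0, 0, 0, 0, 1, 0, 0, 0, 0, 1, 0, 0, 0, 0, 1, 0, 0, 0, 0, 1, 0, 0, 0, 0], "grip_force": 50}}

```text
time: 42.48
eef_pos: [439.7, 297.3, 69.6]
tcp_rot: [-0.0, 0.991, 0.133, 0.0]
wrist_force: [-1.4, 1.5, 4.6]
grip_width: 36.2
finger_force: 50.2
```

Call:
{"method": "play_rows", "body": {"steps": [1, 0, 0, -1, 0, 1, 0, 0, -2.5, 0, 1, 0, 0, -3, 0, 1, 0, 0, -2, 0, 1, 0, 0, -0.5, 0, 1, 0, 0, 0, 0]}}

```text
time: 43.22
eef_pos: [439.3, 296.9, 158.3]
tcp_rot: [0.0, 0.991, 0.133, -0.0]
wrist_force: [-0.5, -0.0, -3.3]
grip_width: 36.2
finger_force: 50.5
```

```bash
python3 - <<'E'
from h import *
adv([0.,1.71,-63.42,10.7-9,0]);to(531.6,-105.8,159,.2668)
E
```

```text
cmd [4.3929e+02 2.9687e+02 1.5900e+02 2.7000e-01] meas [439.3 296.9 158.3] F [-0.5 -0.  -3.3] t 43.23
turn 0.000 then dx -1.71 dy 41.28 dz 0.00
```

Call:
{"method": "play_rows", "body": {"steps": [1, -0.2, 2, 0, 0, 1, -0.2, 3.5, 0, 0, 1, -0.2, 4.5, 0, 0, 1, -0.2, 5, 0, 0, 1, -0.2, 5, 0, 0, 1, -0.2, 5, 0, 0, 1, -0.2, 5, 0, 0, 1, -0.2, 4.7, 0, 0]}}

```text
time: 44.22
eef_pos: [514.7, -44.6, 157.8]
tcp_rot: [-0.0, 0.991, 0.133, -0.001]
wrist_force: [0.4, 1.3, -2.8]
grip_width: 36.3
finger_force: 50.7
```

Call:
{"method": "play_rows", "body": {"steps": [1, -0.11, 4, 0, 0, 1, 0, 2.58, 0, 0, 1, 0, 0, 1, 0, 1, 0, 0, 2.5, 0, 1, 0, 0, 2, 0, 1, 0, 0, 1, 0, 1, 0, 0, 0.4, 0, 1, 0, 0, 0, 0]}}

```text
time: 45.22
eef_pos: [532.0, -105.6, 90.3]
tcp_rot: [0.0, 0.991, 0.133, 0.0]
wrist_force: [0.1, -0.1, -3.3]
grip_width: 35.9
finger_force: 50.9
```

Call:
{"method": "play_rows", "body": {"steps": [1, 0, 0, 0.1, 0, 1, 0, 0, 0, 0, 1, 0, 0, 0, 0]}}

```text
time: 45.6
eef_pos: [532.0, -105.7, 89.4]
tcp_rot: [0.0, 0.991, 0.133, 0.0]
wrist_force: [0.5, 0.0, -2.8]
grip_width: 36.1
finger_force: 50.9
```

Call:
{"method": "play_rows", "body": {"steps": [1, 0, 0, 0.1, 0, 1, 0, 0, 0, 0, 1, 0, 0, 0, 0]}}

```text
time: 45.98
eef_pos: [531.8, -105.7, 87.9]
tcp_rot: [-0.0, 0.991, 0.133, -0.0]
wrist_force: [-0.5, 0.2, -3.3]
grip_width: 36.7
finger_force: 50.9
```

Call:
{"method": "play_rows", "body": {"steps": [1, 0, 0, 0.07, 0, 1, 0, 0, 0, 0, 1, 0, 0, 0, 0]}}

```text
time: 46.35
eef_pos: [531.8, -105.7, 87.3]
tcp_rot: [-0.0, 0.991, 0.133, -0.0]
wrist_force: [0.4, 0.2, -3.5]
grip_width: 36.3
finger_force: 50.9
```

Call:
{"method": "play_rows", "body": {"steps": [1, 0, 0, 0.06, 0, 1, 0, 0, 0, 0, 1, 0, 0, 0, 0]}}

```text
time: 46.72
eef_pos: [531.8, -105.7, 86.7]
tcp_rot: [-0.0, 0.991, 0.133, -0.0]
wrist_force: [-0.6, -0.3, -2.9]
grip_width: 36.1
finger_force: 51.0
```

Call:
{"method": "play_rows", "body": {"steps": [1, 0, 0, 0.05, 0, 1, 0, 0, 0, 0, 1, 0, 0, 0, 0]}}

```text
time: 47.1
eef_pos: [531.9, -105.7, 86.6]
tcp_rot: [0.0, 0.991, 0.133, 0.0]
wrist_force: [-1.5, 0.8, 1.1]
grip_width: 36.3
finger_force: 51.3
```

Contact made. I'll release, lift, and back away so the cameras can see.

Call:
{"method": "play_rows", "body": {"steps": [0.6, 0, 0, 0, 0, 0.3, 0, 0, 0, 0, 0, 0, 0, 0, 0, 0, 0, 0, 0, 0, 0, 0, 0, -2, 0, 0, 0, 0, -3.5, 0, 0, 0, 0, -4, 0, 0, 0, 0, -3, 0]}}

```text
time: 48.1
eef_pos: [532.2, -105.8, 215.1]
tcp_rot: [0.001, 0.991, 0.133, 0.002]
wrist_force: [0.5, 0.4, -0.6]
grip_width: 85.6
finger_force: 0.0
```

Call:
{"method": "play_rows", "body": {"steps": [0, 0, -3, 0, 0, 0, 0, -5, 0, 0, 0, 0, -5, 0, 0, 0, 0, -5, 0, 0, 0, 0, -4, 0, 0, 0, 0, 0, 0, 0, 0, 0, 0, 0, 0]}}

```text
time: 48.98
eef_pos: [474.1, 106.2, 212.3]
tcp_rot: [0.0, 0.991, 0.133, 0.001]
wrist_force: [0.5, -0.5, -0.1]
grip_width: 85.6
finger_force: 0.0
```

```bash
python3 - <<'E'
from h import *
for c in('scene','top'):
    im=ctrl.get_image(c);P=cloud(im)
    for n,lo,hi,x,y,r in(('candle',110,122,531.6,-105.8,30),('vase',122,134,590,-319.4,32),('censer',69,82,570.3,-210.4,42),('lotus',52,66,452,-242.6,42),('figure',155,170,452,-242.6,30)):
        s=P[(P[...,2]>lo)&(P[...,2]<hi)&(np.hypot(P[...,0]-x,P[...,1]-y)<r)]
        if len(s)>5: print(c,n,circ(s[:,:2],20).round(1),(x,y),len(s))
    cv2.imwrite(f'pics/{c}7.png',cv2.resize(im['color'][:,:,::-1][(slice(80,230) if c=='scene' else slice(150,310)),(slice(180,340) if c=='scene' else slice(330,500))],None,fx=3,fy=3,interpolation=cv2.INTER_CUBIC))
a=cv2.imread('pics/scene7.png');b=cv2.imread('pics/top7.png')
a=cv2.resize(a,(395,370));b=cv2.resize(b,(395,370));cv2.imwrite('pics/end.png',np.hstack([a,b]))
E
```

```text
scene candle [ 531.1 -104.4   18.9] (531.6, -105.8) 123
scene vase [ 589.6 -317.7   21.1] (590, -319.4) 157
scene censer [ 569.3 -209.4   30.9] (570.3, -210.4) 131
scene lotus [ 453.6 -240.6   31.1] (452, -242.6) 102
scene figure [ 454.7 -242.7    8.1] (452, -242.6) 17
top candle [ 532.1 -106.2   18.4] (531.6, -105.8) 246
top vase [ 591.2 -319.4   20.6] (590, -319.4) 324
top censer [ 570.2 -211.    30.5] (570.3, -210.4) 168
top lotus [ 452.9 -242.9   31.1] (452, -242.6) 123
top figure [ 455.1 -244.7   10.5] (452, -242.6) 50
```

View pics/end.png

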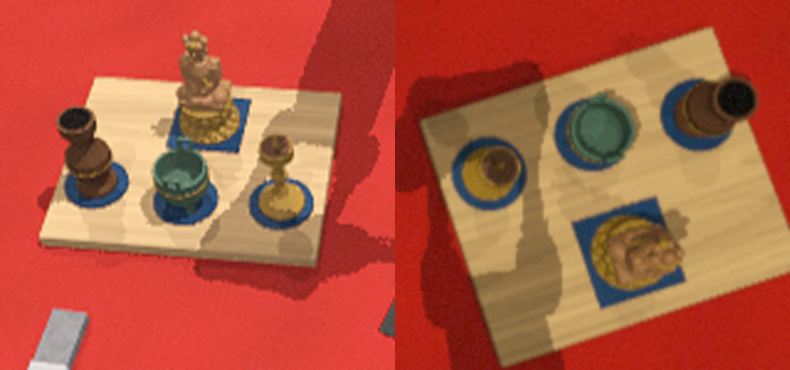

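All five pieces stand upright, each within about 2 mm of its pad centre. The figure faces the row, with the vase on the viewer's left and the candlestick on the right.

```bash
python3 -c "
from bench import ctrl
print(ctrl.close_job())"
```

```text
the job is handed in; nothing more can be done
None
```

The altar set is laid out as asked and the job is handed in: every piece is upright and centred to about 2 mm, the figure faces the round pads, the wax bottle was not touched, and it took about 49 s of the 122 s allowed.

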